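Set up the skiving plate with a low fence and the sanding block

TASK

Clear the sanding block off the glass plate and lay it flat on the bench between the plate and the glue jar, parallel to the plate's long edge, level with its middle and about 4 cm (the block's own width) clear of it. Tip the tall-standing dark grey metal angle over onto its long leg and set it as a low fence on the plate's other side: upright short leg close up against the long edge (touching or a few millimetres off), square and centred on it, long leg flat and pointing away from the plate. Leave the jar and the other things where they are.

Things in the scene. Friction and masses are not known exactly. Their poses are not given: they have to be found in the camera images.
- skiving_plate: Dark green glass plate, 90 x 150 x 8 mm, stuck to the bench (cannot move). Origin: centre of its underside. Its x runs across the 90 mm width, its y along the 150 mm length, z up. At the start its long edges run roughly away from the robot; the jar may be on its +x or -x side.
- sanding_block: Brown cork sanding block, 41 x 76 x 25 mm, 60 g, at the start lying flat on the glass plate. Origin: centre of its underside; x across the 41 mm width, y along the 76 mm length, z up.
- angle_stop: Dark grey anodised aluminium angle (L-section), 120 mm long, legs 100 and 60 mm outside, 8 mm thick, 0.4 kg. Origin: middle of the outer corner edge. y along its length; short leg extends 60 mm along -x (outer face z = 0, thickness to +z), long leg 100 mm along +z (outer face x = 0, thickness to -x). Starts standing on the short leg, which points roughly at the robot, long leg upright (z up).
- foot_end (a point): Free end of the angle's long leg, 100 mm along the angle's z from its origin. At the start it is the top; pushed high on the long leg, away from the robot, the angle rolls over its corner edge and past about 25 degrees falls onto the long leg by itself. Then its x points straight down, the short leg stands 60 mm up and its z runs along the flat long leg.
- glue_jar: Clear glass jar of cream glue with a pale grey lid, 74 mm across, 68 mm high; to the left or to the right of the plate; not to be moved. Origin: centre of its underside.
- black_spool: Bystander: standing spool of black thread, 44 mm across, 52 mm high, a thread end trailing from it. Origin at bench level, 17 mm beside the spool's axis.
- swatches: Bystander: riveted block of leather swatches, 46 x 90 x 15 mm, at the right. Origin: centre of its underside.

How it is judged:
By the outcome, as a careful person would: the job done as asked, in the order asked, and still so for the second after the job is handed in, with the robot touching nothing.
It also fails if it takes over 72 s, if anything falls off the work surface, if the arm or the gripper's body presses on something with over 40 N, if the wrist force passes 120 N, or if a joint passes its speed limit or range.

ROBOT

A 6-joint arm with a two-finger parallel gripper is mounted at the origin on the work surface; the furniture and walls round the work are solid. World frame = base frame: x ahead of the robot, y to its left, z up, the work surface at z = 0. Lengths are in m, angles in rad, forces in N, time in s.
With the tool pointing down it reaches from about 0.4 to 0.825 m from the base axis. Payload 7 kg.
Tool frame: the origin (TCP) lies at the very end of the fingers, on their centre line; the grasp point (between the pads) lies 19 mm behind it; y points along the fingers, x is the direction in which the jaws open and shut, and the axes are right-handed (so a half turn about y gives the same grasp; the last joint's range is limited). The gripper opens to 88 mm and grips with 3 to 60 N. Pads are 19 mm wide; open, the fingers measure 130 mm over their backs; the gripper's body (78 mm by 193 mm) begins 47 mm behind the grasp point.
Start: joints at [1.556, 0.359, 0.012, 0, -1.224, -0.288], TCP at [0.201, 0.644, 0.227] pointing down, gripper open.
Joint ranges: [-3.07, 3.07], [-1.43, 2.12], [-1.02, 1.25], [-3.03, 1.67], [-3.05, -0], [-3.03, 3.03]. Speed limits (rad/s): [2.39, 2.39, 3.01, 3.14, 3.14, 3.14].

INTERFACE

Orientations are given as [roll, pitch, yaw] about the fixed x, y, z axes, in that order (R = Rz(yaw) Ry(pitch) Rx(roll)).
In Python, from station import arm gives the robot as it stands.
- The arm moves only by the tool move_arm, never from a script. Its arguments are lists of equal length, an entry for each row: "jaw": the closure, from 0 (fully open) to 1 (shut); "offset": the shift along the tool's x, y, z in m, a list of three; "roll": the turn about the tool's y in rad. In form: {"jaw": [jaw, ...], "offset": [[dx, dy, dz], ...], "roll": [roll, ...]}. A call has 1 to 5 rows; each row shifts and turns the commanded pose from where the row before left it, along the tool's axes as they then stand; what a row does not reach is not made up. A row lasts 1/8 s, in which the tool goes at most 62.5 mm and 10.7 degrees, less where a joint would pass 70% of its speed; a pose out of reach is approached as far as the arm can. A call is refused whole if a number of a shift passes 0.0625 or a number of a turn 0.188, either way. A call with a gripper value outside its range is refused whole. The fingers move at their own pace and stop on an object; "grip_force" is the grip in N (left out, the last holds). Time passes only in rows, so rows that do not move let the fingers close. It gives the time, the measured TCP pose, the force and the opening at its end, in the units of the state.
- arm.get_state(): the state, without advancing time (a new reading comes with each control period).
- arm.grab_frame(name): name is "scene" or "top" or "wrist"; returns a dict with "pixels" (384x512x3 uint8, blue, green, red), "fovy" (degrees; the focal length in pixels is half the picture's height over the tangent of half this angle, whatever the lens; pixels are square), "cx", "cy" (the principal point, pixels), "dist_coeffs" ([k1, k2, p1, p2, k3] as OpenCV has them; the pictures are not rectified), "position" and "attitude" of the camera in the world; the wrist camera has in their place "hand_eye" (4x4, takes a point from camera to tool coordinates, whose origin is the TCP and whose axes are the tool frame's). Camera axes: x right, y down, z forward; pixel columns grow to the right and rows downward; lengths in m; the calibration is good to about 2 mm. A picture is of the moment at which its call begins: read the wrist's pose just before it. There is no depth.
- arm.job_done(): hands the job in, once; it reports no verdict.
Trained networks look in a picture, given as the dict that the camera call returned (one of the last four; its "shot" number tells which), for a name from the list of things; names that differ only in an ending like _2 or _b are one class to them, and where a whole thing is asked for, a point or a joint stands for the part that bears it (a point fixed in the world has none). Each returns a list of dicts, best first, with "p" (0 to 1); they miss things now and then, are a little off and sometimes report something else, mostly with a low value. They report only what shows in the picture. A call takes as long as a camera call.
- arm.recognise(picture, thing): "position" ([x, y, z] in m, in world coordinates, good to about 4 mm: the middle of the surface that is visible of it).
- arm.landmark_of(picture, thing): "position" ([x, y, z] in m, in world coordinates, good to about 4 mm: a listed point, or the origin of a listed thing).
The state is a dict: "t": time; "q": joint angles; "qd": joint speeds; "joint_efforts": joint torques, N m; "eef_pos": TCP position; "ee_rot": TCP orientation; "force": force on the tool from outside, world axes, zero at the start; "moment": the same for the moment, N m; "width": finger opening in m.
Only numpy, scipy, OpenCV 4.12 (cv2) and the standard library are available. Lean on these libraries where they do the work, as an engineer would, in place of code of your own. Each camera call takes 0.05 s, during which the arm holds its last target.

## Working session

There is one attempt and no reset: what is moved stays moved. The work goes in short steps, Python scripts to look and compute and a tool call to move; the robot and the scene stay as the last step left them, time stands still between calls to the robot, and variables do not carry over. Pictures are saved under pics/ and viewed, and the job is handed in when it is done.

Besides the shell and the picture viewer there is one more tool, called after "Call:" by a JSON object that holds its "method" and its "body", one argument or row to a line. move_arm: Moves the arm, as the interface text tells. Its arguments: {"type":"object","properties":{"jaw":{"type":"array","items":{"type":"number"}},"offset":{"type":"array","items":{"type":"array","items":{"type":"number"}}},"roll":{"type":"array","items":{"type":"number"}},"grip_force":{"type":"number"}},"required":["jaw","offset","roll"]}

```bash
ls; mkdir -p pics; cat > h.py <<'E'
import numpy as np, cv2
from scipy.spatial.transform import Rotation as R
from station import arm
def shot(n,f):
    s=arm.get_state(); p=arm.grab_frame(n); cv2.imwrite('pics/'+f,p['pixels']); return s,p
E
python3 - <<'E'
from h import *
s=arm.get_state(); print({k:np.round(v,3) for k,v in s.items()})
for n in ['scene','top']:
    s,p=shot(n,n+'0.png'); print({k:v for k,v in p.items() if k!='pixels'})
    for t in ['skiving_plate','sanding_block','angle_stop','foot_end','glue_jar','black_spool','swatches']:
        for f in (arm.recognise,arm.landmark_of):
            try: print(t,f.__name__,[(np.round(d['position'],3),round(d['p'],2)) for d in f(p,t)[:2]])
            except Exception as e: print(t,e)
print(arm.get_state()['t'])
E
```

```text
pics
{'t': np.float64(0.0), 'q': array([ 1.556,  0.359,  0.011, -0.   , -1.224, -0.288]), 'qd': array([ 0.002,  0.001, -0.001, -0.001,  0.001,  0.001]), 'joint_efforts': array([ 1.0000e-03, -5.8272e+01,  2.9305e+01,  6.9970e+00,  7.0000e-03,
       -0.0000e+00]), 'eef_pos': array([0.201, 0.644, 0.226]), 'ee_rot': array([-1.571, -0.002, -1.874]), 'force': array([-0.277, -0.009,  0.445]), 'moment': array([ 0.   , -0.012, -0.029]), 'width': np.float64(0.087)}
{'fovy': 47.05027071953383, 'cx': 254.43113126952136, 'cy': 185.83519063231623, 'dist_coeffs': array([-0.08092086,  0.        ,  0.        ,  0.        ,  0.        ]), 'position': array([0.83257238, 0.80449633, 1.56185299]), 'attitude': array([-2.58129292, -0.01249913,  2.67638236]), 'shot': 1}
skiving_plate call [(array([ 0.411, -0.008,  0.008]), 0.92)]
skiving_plate call [(array([ 0.43 , -0.002, -0.001]), 0.6)]
sanding_block call [(array([0.455, 0.016, 0.032]), 0.63)]
sanding_block call [(array([0.451, 0.01 , 0.005]), 0.56)]
angle_stop call [(array([ 0.38 , -0.294,  0.006]), 0.61)]
angle_stop call [(array([ 0.394, -0.3  ,  0.   
[... 1095 characters left out ...]
, 0.002]), 0.64)]
angle_stop call [(array([ 0.377, -0.302,  0.008]), 0.76)]
angle_stop call [(array([ 0.398, -0.3  ,  0.096]), 0.71), (array([ 0.395, -0.299,  0.002]), 0.7)]
foot_end call [(array([ 0.374, -0.304,  0.004]), 0.78)]
foot_end call [(array([ 0.395, -0.3  ,  0.097]), 0.74)]
glue_jar call [(array([0.374, 0.281, 0.066]), 0.83)]
glue_jar call [(array([0.375, 0.285, 0.   ]), 0.54)]
black_spool call [(array([ 0.376, -0.302,  0.003]), 0.7), (array([0.445, 0.481, 0.053]), 0.46)]
black_spool call [(array([0.452, 0.471, 0.002]), 0.62)]
swatches call [(array([ 0.467, -0.477,  0.012]), 0.68)]
swatches call [(array([ 0.465, -0.476,  0.002]), 0.79), (array([ 0.431,  0.002, -0.002]), 0.21)]
1.5
```

View pics/scene0.png

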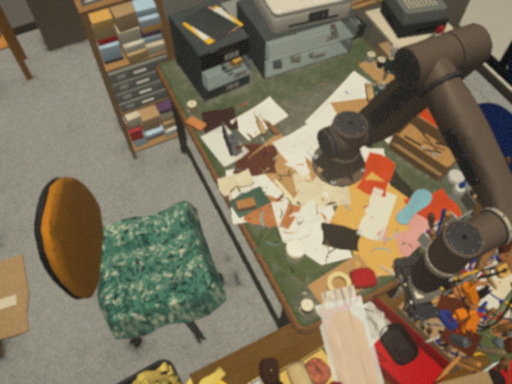

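View pics/top0.png

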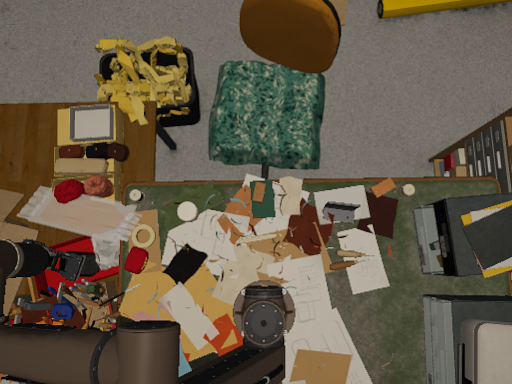

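The top view shows the plate at about (262,198) with the block on it, the angle at (341,210), the jar at (187,211), the spool at (135,195) and the swatches at (384,186). I'll zoom in next.

```bash
cat >> h.py <<'E'
def cam(p):
    h=p['pixels'].shape[0]; f=h/2/np.tan(np.radians(p['fovy'])/2)
    K=np.array([[f,0,p['cx']],[0,f,p['cy']],[0,0,1]])
    return K,np.array(p['dist_coeffs'])
def campose(p,s=None):
    if 'hand_eye' in p:
        T=np.eye(4); T[:3,:3]=R.from_euler('xyz',s['ee_rot']).as_matrix(); T[:3,3]=s['eef_pos']
        return T@np.array(p['hand_eye'])
    T=np.eye(4); T[:3,:3]=R.from_euler('xyz',p['attitude']).as_matrix(); T[:3,3]=p['position']; return T
def proj(p,X,s=None):
    K,d=cam(p); T=np.linalg.inv(campose(p,s)); X=np.atleast_2d(np.asarray(X,float))
    return cv2.projectPoints(X,cv2.Rodrigues(T[:3,:3])[0],T[:3,3],K,d)[0][:,0]
def unproj(p,uv,z,s=None):
    K,d=cam(p); T=campose(p,s)
    n=cv2.undistortPoints(np.atleast_2d(np.asarray(uv,float))[:,None],K,d)[:,0]
    r=np.c_[n,np.ones(len(n))]@T[:3,:3].T; o=T[:3,3]
    return o+r*((z-o[2])/r[:,2])[:,None]
def crop(p,f,x0,y0,w,h,k):
    cv2.imwrite('pics/'+f,cv2.resize(p['pixels'][y0:y0+h,x0:x0+w],None,fx=k,fy=k,interpolation=cv2.INTER_CUBIC))
E
python3 - <<'E'
from h import *
for n,a in (('top',(225,170,180,75,4.4)),('scene',(190,100,130,180,3.3))):
    im=cv2.imread(f'pics/{n}0.png'); crop({'pixels':im},n+'0c.png',*a)
E
```

```text
(no output)
```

View pics/top0c.png

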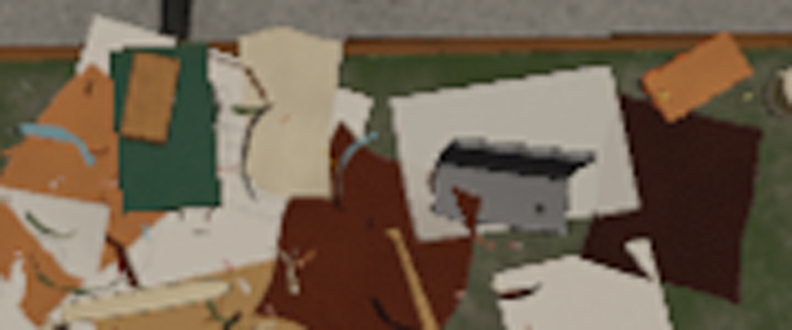

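View pics/scene0c.png

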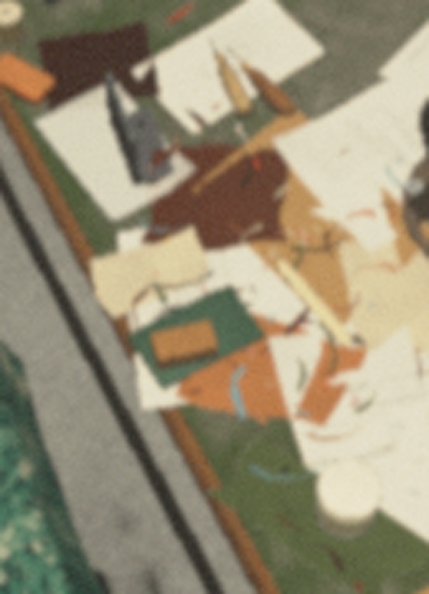

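```bash
cat >> h.py <<'E'
def plan(xyz,yaw,s=None):
    """tool-axis shift then roll from the present pose (tool down)"""
    s=s or arm.get_state(); M=R.from_euler('xyz',s['ee_rot']).as_matrix()
    d=M.T@(np.array(xyz)-s['eef_pos']); 
    dy=(yaw-s['ee_rot'][2]+np.pi)%(2*np.pi)-np.pi
    print('t %.2f'%s['t'],'pos',np.round(s['eef_pos'],4),'rpy',np.round(s['ee_rot'],4),'F',np.round(s['force'],1),'w',round(float(s['width']),4),'=> shift',np.round(d,4),'roll',round(-dy,4))
E
python3 - <<'E'
from h import *
s,p=shot('wrist','w0.png'); print(p['hand_eye'],p['fovy'],p['dist_coeffs'])
_,p=shot('top','t1.png')
uv=np.array([(110,50),(208,44),(220,205),(123,212)])/4.4+[225,170]
c=unproj(p,uv,0.008); print(np.round(c,4), c.mean(0)); 
uv=np.array([(131,52),(180,57),(168,142),(120,136)])/4.4+[225,170]
c=unproj(p,uv,0.033); print(np.round(c,4), c.mean(0)); 
plan([0.33,0.0,0.24],-np.pi/2)
E
```

```text
[[ 9.99998479e-01 -1.74173910e-03  8.66961075e-05 -3.59867411e-04]
 [-6.02518730e-04 -2.98421328e-01  9.54434046e-01 -1.57752744e-01]
 [-1.63650313e-03 -9.54432647e-01 -2.98421924e-01  8.19919981e-02]
 [ 0.00000000e+00  0.00000000e+00  0.00000000e+00  1.00000000e+00]] 70.93105737384747 [0.01437918 0.         0.         0.         0.        ]
[[ 0.4943  0.0463  0.008 ]
 [ 0.4983 -0.0416  0.008 ]
 [ 0.3531 -0.0493  0.008 ]
 [ 0.3483  0.0364  0.008 ]] [ 0.42351974 -0.00204131  0.008     ]
[[ 0.4871  0.0269  0.033 ]
 [ 0.4819 -0.0162  0.033 ]
 [ 0.4064 -0.0044  0.033 ]
 [ 0.4124  0.0375  0.033 ]] [0.44697591 0.01097436 0.033     ]
t 1.60 pos [0.2013 0.6443 0.2266] rpy [-1.5708  0.     -1.8736] F [-0.1  0.7  0.5] w 0.0873 => shift [ 0.5766 -0.0134  0.315 ] roll -0.3028
```

View pics/w0.png

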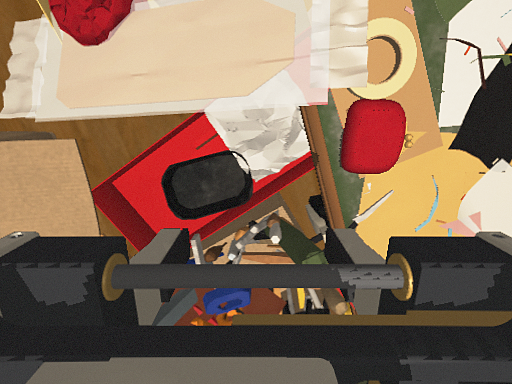

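The wrist view shows only clutter under the start pose: a red tray, and the open fingers at the bottom. I'm moving over the plate now.

Call:
{"method": "move_arm", "body": {
  "jaw": [0,0,0,0,0],
  "offset": [
    [0.046,0,0.033],
    [0.046,0,0.033],
    [0.046,0,0.033],
    [0.046,0,0.033],
    [0.046,0,0.033]
  ],
  "roll": [0,0,0,0,0]
}}

```text
t: 2.22
eef_pos: [0.2906, 0.3738, 0.2268]
ee_rot: [-1.571, 0.001, -1.873]
force: [1.0, -0.2, 1.2]
width: 0.0875
```

Call:
{"method": "move_arm", "body": {
  "jaw": [0,0,0,0,0],
  "offset": [
    [0.046,0,0.033],
    [0.046,0,0.033],
    [0.046,0,0.033],
    [0.046,0,0.033],
    [0.046,0,0.033]
  ],
  "roll": [0,0,0,0,0]
}}

```text
t: 2.85
eef_pos: [0.3794, 0.1052, 0.2271]
ee_rot: [-1.57, 0.001, -1.873]
force: [1.5, 0.9, 0.3]
width: 0.0876
```

Call:
{"method": "move_arm", "body": {
  "jaw": [0,0,0,0],
  "offset": [
    [0.046,0,0.033],
    [0.046,0,0.033],
    [0,0,0],
    [0,0,0]
  ],
  "roll": [0,0,-0.15,-0.15]
}}

```text
t: 3.35
eef_pos: [0.4148, -0.002, 0.2266]
ee_rot: [-1.571, 0.0, -1.572]
force: [0.4, -0.8, -0.2]
width: 0.0876
```

```bash
python3 - <<'E'
from h import *
s,p=shot('wrist','w1.png'); plan([0.43,0,0.2],-np.pi/2)
for t in ['skiving_plate','sanding_block']:
    for f in (arm.recognise,arm.landmark_of): print(t,[(np.round(d['position'],3),round(d['p'],2)) for d in f(p,t)[:2]])
E
```

```text
t 3.40 pos [ 0.4147 -0.0015  0.2267] rpy [-1.5705e+00  1.0000e-04 -1.5636e+00] F [-0.5 -0.2 -0.8] w 0.0875 => shift [-0.0014  0.0267  0.0153] roll 0.0072
skiving_plate [(array([ 0.417, -0.015,  0.009]), 0.96)]
skiving_plate [(array([ 0.427, -0.001, -0.005]), 0.57)]
sanding_block [(array([0.452, 0.009, 0.033]), 0.58), (array([ 0.421, -0.013,  0.009]), 0.18)]
sanding_block [(array([0.451, 0.013, 0.006]), 0.68)]
```

View pics/w1.png

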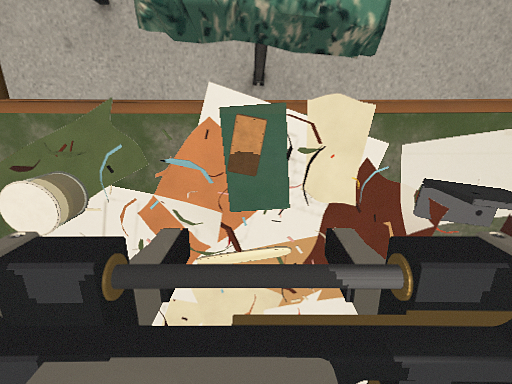

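The wrist view shows the plate with corners near (221,106), (286,102), (290,208) and (229,212), and the block at (248,145). I'll measure both more precisely.

```bash
python3 - <<'E'
from h import *
im=cv2.imread('pics/w1.png'); crop({'pixels':im},'w1c.png',210,90,95,130,4.5)
hsv=cv2.cvtColor(im,cv2.COLOR_BGR2HSV)
g=cv2.inRange(hsv,(60,60,20),(100,255,140)); g[:, :200]=0; g[:,310:]=0; g[:95]=0; g[215:]=0
cv2.imwrite('pics/g.png',cv2.resize(g[90:220,210:305],None,fx=4.5,fy=4.5))
E
```

```text
(no output)
```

View pics/w1c.png

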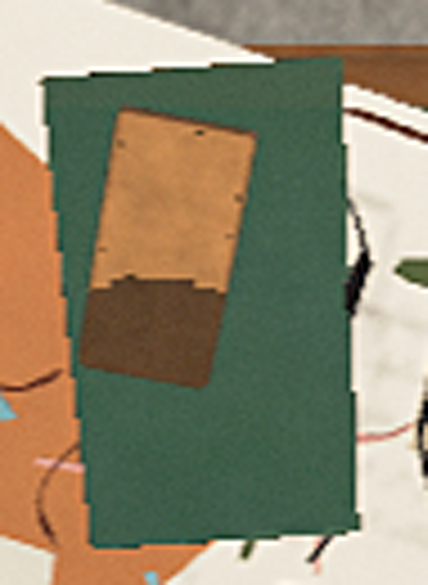

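View pics/g.png

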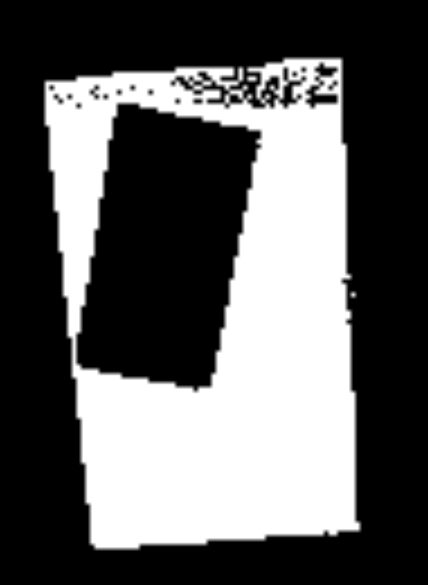

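```bash
cat >> h.py <<'E'
from scipy.optimize import least_squares
def fitrect(c,w,l,x0):
    """corners c in order (+l,-w/..): generic: rectangle L along u=(cos a,sin a); order: far-left, far-right, near-right, near-left"""
    k=np.array([(l,w),(l,-w),(-l,-w),(-l,w)])/2
    f=lambda v:(np.c_[np.cos(v[2])*k[:,0]-np.sin(v[2])*k[:,1],np.sin(v[2])*k[:,0]+np.cos(v[2])*k[:,1]]+v[:2]-c[:,:2]).ravel()
    r=least_squares(f,x0); return r.x,np.abs(r.fun).max()
E
python3 - <<'E'
from h import *
s=arm.get_state(); _,p=shot('wrist','w2.png')
a=lambda c:np.array(c)/4.5-0.4+[210,90]
for c,z,w,l in (([(44,78),(342,57),(359,528),(92,548)],.008,.09,.15),([(118,106),(257,132),(210,388),(80,366)],.033,.041,.076)):
    X=unproj(p,a(c),z,s); print(np.round(X,4)); print(fitrect(X,w,l,[.43,0,0]))
E
```

```text
[[ 0.5011  0.0487  0.008 ]
 [ 0.5063 -0.039   0.008 ]
 [ 0.3594 -0.0483  0.008 ]
 [ 0.353   0.0401  0.008 ]]
(array([4.29943507e-01, 3.67579497e-04, 6.18553958e-02]), np.float64(0.0015050989292422767))
[[ 4.933e-01  2.530e-02  3.300e-02]
 [ 4.861e-01 -1.330e-02  3.300e-02]
 [ 4.130e-01  4.000e-04  3.300e-02]
 [ 4.200e-01  3.880e-02  3.300e-02]]
(array([ 0.45312171,  0.01278407, -0.18331282]), np.float64(0.0011079794269705165))
```

```bash
python3 - <<'E'
from h import *
plan([0.453,0.0128,0.013],-np.pi/2-.183)
E
```

```text
t 3.65 pos [ 0.4147 -0.0005  0.2267] rpy [-1.5705e+00  1.0000e-04 -1.5757e+00] F [0.6 0.  0.3] w 0.0876 => shift [-0.0134  0.2137  0.0382] roll 0.1781
```

Call:
{"method": "move_arm", "body": {
  "jaw": [0,0,0,0,0],
  "offset": [
    [-0.0135,0.03,0.038],
    [0,0.05,0],
    [0,0.05,0],
    [0,0.045,0],
    [0,0,0]
  ],
  "roll": [0,0.09,0.09,0,0],
  "grip_force": 15
}}

```text
t: 4.28
eef_pos: [0.4504, 0.012, 0.0492]
ee_rot: [-1.577, -0.004, -1.755]
force: [0.4, 0.2, 1.0]
width: 0.0878
```

```bash
python3 - <<'E'
from h import *
plan([0.453,0.0128,0.013],-np.pi/2-.183)
s,p=shot('wrist','w3.png')
E
```

```text
t 4.28 pos [0.4504 0.012  0.0492] rpy [-1.5765 -0.004  -1.7545] F [0.4 0.2 1. ] w 0.0878 => shift [-0.0015  0.0362  0.0026] roll -0.0007
```

View pics/w3.png

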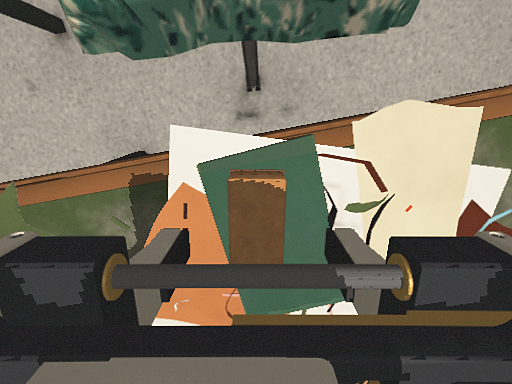

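The block (columns 229–285) lies centred between the fingers and aligned with them. I'll descend and grip it.

Call:
{"method": "move_arm", "body": {
  "jaw": [0,0,0,1,1],
  "offset": [
    [-0.001,0.018,0.0025],
    [0,0.017,0],
    [0,0,0],
    [0,0,0],
    [0,0,0]
  ],
  "roll": [0,0,0,0,0]
}}

```text
t: 4.95
eef_pos: [0.4562, 0.0136, 0.0178]
ee_rot: [-1.569, 0.001, -1.753]
force: [-0.5, -0.1, -0.2]
width: 0.0729
```

Call:
{"method": "move_arm", "body": {
  "jaw": [1,1,1,1,1],
  "offset": [
    [0,0,0],
    [0,0,0],
    [0,0,0],
    [0,0,0],
    [0,0,0]
  ],
  "roll": [0,0,0,0,0]
}}

```text
t: 5.58
eef_pos: [0.4553, 0.0132, 0.0166]
ee_rot: [-1.571, -0.0, -1.754]
force: [-1.1, -0.9, 2.1]
width: 0.0408
```

Call:
{"method": "move_arm", "body": {
  "jaw": [1,1,1,1,1],
  "offset": [
    [0,-0.02,0],
    [0,-0.03,0],
    [0,0,0],
    [0,0,0],
    [0,0,0]
  ],
  "roll": [0,0,-0.125,-0.12,0]
}}

```text
t: 6.2
eef_pos: [0.4552, 0.0132, 0.0665]
ee_rot: [-1.571, 0.0, -1.509]
force: [0.4, -0.9, -0.3]
width: 0.0408
```

```bash
python3 - <<'E'
from h import *
plan([0.4259,0.1058,0.0095],-np.pi/2+.062)
E
```

```text
t 6.20 pos [0.4552 0.0132 0.0665] rpy [-1.5709e+00  1.0000e-04 -1.5095e+00] F [ 0.4 -0.9 -0.3] w 0.0408 => shift [-0.0942  0.057  -0.0236] roll -0.0007
```

Call:
{"method": "move_arm", "body": {
  "jaw": [1,1,1,1,1],
  "offset": [
    [-0.047,0,-0.012],
    [-0.047,0,-0.0115],
    [0,0.03,0],
    [0,0.015,0],
    [0,0,0]
  ],
  "roll": [0,0,0,0,0]
}}

```text
t: 6.82
eef_pos: [0.4252, 0.1051, 0.0206]
ee_rot: [-1.573, -0.002, -1.511]
force: [0.9, 0.5, -0.5]
width: 0.041
```

```bash
python3 - <<'E'
from h import *
plan([0.4259,0.1058,0.0090],-np.pi/2+.062)
s,p=shot('wrist','w4.png')
E
```

```text
t 6.83 pos [0.4252 0.1051 0.0206] rpy [-1.5732 -0.0017 -1.5106] F [ 0.9  0.5 -0.5] w 0.041 => shift [-0.0007  0.0116  0.0008] roll -0.0018
```

View pics/w4.png

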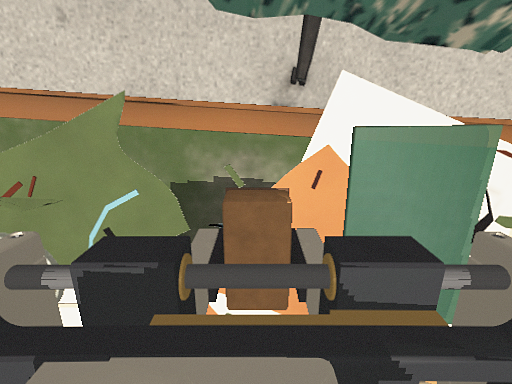

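The block (columns 223–291) is held upright, with the plate edge at column ~350. I'm lowering it now. The jaws will open only partway, so that the finger stays off the plate.

Call:
{"method": "move_arm", "body": {
  "jaw": [1,1,1,1],
  "offset": [
    [-0.0005,0.008,0.001],
    [0,0.0025,0],
    [0,0,0],
    [0,0,0]
  ],
  "roll": [0,0,0,0]
}}

```text
t: 7.38
eef_pos: [0.4271, 0.1061, 0.0112]
ee_rot: [-1.571, 0.0, -1.509]
force: [-0.4, -0.1, -0.0]
width: 0.041
```

Call:
{"method": "move_arm", "body": {
  "jaw": [1,1,1,1],
  "offset": [
    [0,0.0015,0],
    [0,0.001,0],
    [0,0,0],
    [0,0,0]
  ],
  "roll": [0,0,0,0]
}}

```text
t: 7.88
eef_pos: [0.427, 0.1061, 0.0086]
ee_rot: [-1.571, -0.0, -1.509]
force: [-0.4, 0.3, 0.4]
width: 0.0406
```

```bash
python3 - <<'E'
from h import *
plan([0.4259,0.1058,0.0090],-np.pi/2+.062)
s,p=shot('wrist','w5.png')
E
```

```text
t 7.88 pos [0.427  0.1061 0.0086] rpy [-1.5708 -0.     -1.5085] F [-0.4  0.3  0.4] w 0.0406 => shift [ 0.0003 -0.0004 -0.0011] roll 0.0003
```

Call:
{"method": "move_arm", "body": {
  "jaw": [1,1,0.3,0.3,0.3],
  "offset": [
    [0,0.001,-0.001],
    [0,0,0],
    [0,0,0],
    [0,0,0],
    [0,0,0]
  ],
  "roll": [0,0,0,0,0]
}}

```text
t: 8.55
eef_pos: [0.4259, 0.106, 0.0074]
ee_rot: [-1.571, -0.0, -1.509]
force: [0.1, 0.1, 0.8]
width: 0.0605
```

Call:
{"method": "move_arm", "body": {
  "jaw": [0.3,0.3,0.3,0.3,0.3],
  "offset": [
    [0,-0.03,0],
    [0,-0.06,0],
    [0,-0.06,0],
    [0,-0.06,0],
    [0,0,0]
  ],
  "roll": [0,0,0,0,0]
}}

```text
t: 9.18
eef_pos: [0.4283, 0.1075, 0.2224]
ee_rot: [-1.563, 0.005, -1.508]
force: [0.3, 0.4, -1.6]
width: 0.0614
```

```bash
python3 - <<'E'
from h import *
plan([0.427,0.106,0.009],-np.pi/2+.062)
s,p=shot('wrist','w6.png')
E
```

```text
t 9.18 pos [0.4283 0.1075 0.2224] rpy [-1.5627  0.0046 -1.5079] F [ 0.3  0.4 -1.6] w 0.0614 => shift [ 0.0024  0.2133 -0.0031] roll 0.0009
```

View pics/w6.png

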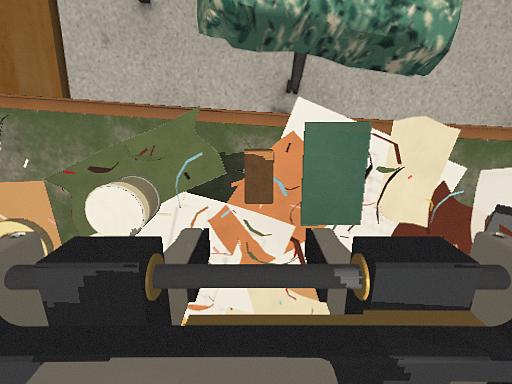

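The block stands clear of the plate at (259,176). I'll measure it once the arm has settled.

```bash
python3 - <<'E'
from h import *
shot('wrist','w7x.png');s,p=shot('wrist','w7.png')
print(s['eef_pos'],s['ee_rot'])
crop(p,'w7c.png',235,110,145,125,5)
E
```

```text
[0.42584203 0.10619625 0.21785045] [-1.56997859e+00  1.19797207e-03 -1.50875956e+00]
```

View pics/w7c.png

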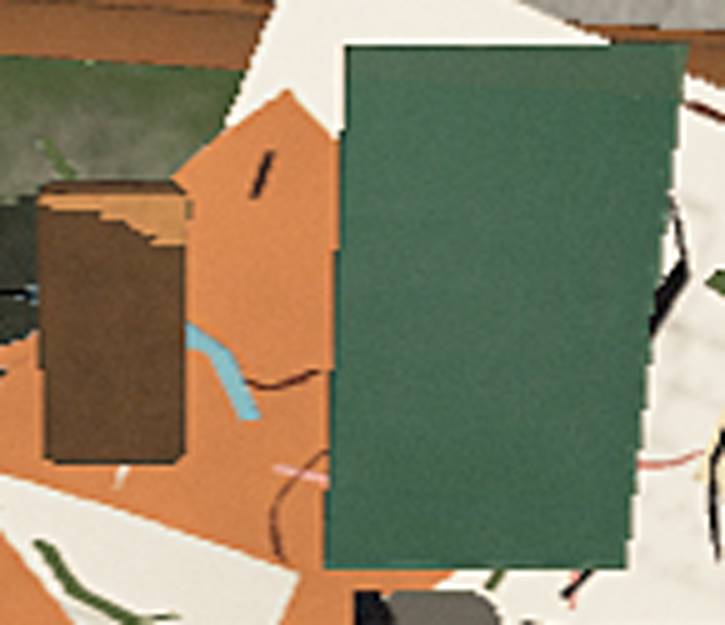

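```bash
python3 - <<'E'
from h import *
_,p=shot('wrist','w8.png'); s=arm.get_state()
a=lambda c:np.array(c)/5-0.4+[235,110]
r=[]
for c,z,w,l in (([(346,44),(688,44),(627,569),(324,567)],.008,.09,.15),([(38,193),(188,196),(184,463),(44,462)],.025,.041,.076)):
    X=unproj(p,a(c),z,s); v=fitrect(X,w,l,[.43,0,0]); print(np.round(X,4),v); r.append(v[0])
P,B=r; d=B[:2]-P[:2]; u=np.array([np.cos(P[2]),np.sin(P[2])]); n=np.array([-u[1],u[0]])
print('along',d@u,'gap',d@n-.0655,'dang',B[2]-P[2], s['t'])
E
```

```text
[[ 0.5001  0.0487  0.008 ]
 [ 0.5053 -0.0403  0.008 ]
 [ 0.3571 -0.0505  0.008 ]
 [ 0.3523  0.0384  0.008 ]] (array([ 0.4286855 , -0.00093015,  0.06576258]), np.float64(0.0013993895044591143))
[[0.459  0.1265 0.025 ]
 [0.4606 0.0879 0.025 ]
 [0.3879 0.0834 0.025 ]
 [0.3859 0.1217 0.025 ]] (array([0.42337335, 0.10486963, 0.06039969]), np.float64(0.0019567273046621203))
along 0.001651987434008838 gap 0.04042018015071765 dang -0.005362890898088286 9.375
```

The gap measures 40 mm, the along-edge error is about 1.7 mm and the skew 0.3°, so the block is good. Next I'll look at the angle.

Call:
{"method": "move_arm", "body": {
  "jaw": [1,1,1,1,1],
  "offset": [
    [0.057,0,-0.016],
    [0.057,0,-0.016],
    [0.057,0,-0.016],
    [0.057,0,-0.016],
    [0.057,0,-0.016]
  ],
  "roll": [0,0,0,0,0]
}}

```text
t: 10.0
eef_pos: [0.3626, -0.185, 0.2165]
ee_rot: [-1.573, 0.0, -1.508]
force: [0.9, 0.7, 0.5]
width: 0.0173
```

Call:
{"method": "move_arm", "body": {
  "jaw": [1,1,1,1],
  "offset": [
    [0.057,0,-0.016],
    [0.057,0,-0.016],
    [0,0,0],
    [0,0,0]
  ],
  "roll": [0,0,0,0]
}}

```text
t: 10.5
eef_pos: [0.3381, -0.2991, 0.2161]
ee_rot: [-1.574, 0.001, -1.51]
force: [-0.3, 0.6, -0.5]
width: 0.0002
```

```bash
python3 - <<'E'
from h import *
s,p=shot('wrist','w9.png'); print(s['eef_pos'],s['ee_rot'],s['width'])
for t in ['angle_stop','foot_end']:
    for f in (arm.recognise,arm.landmark_of): print(t,[(np.round(d['position'],3),round(d['p'],2)) for d in f(p,t)[:2]])
E
```

```text
[ 0.33813085 -0.29907629  0.21614462] [-1.57359052e+00  1.31997847e-03 -1.51040163e+00] 0.00015427270160088362
angle_stop [(array([ 0.374, -0.298,  0.011]), 0.75)]
angle_stop [(array([ 0.396, -0.302,  0.006]), 0.62)]
foot_end [(array([ 0.373, -0.298,  0.011]), 0.84)]
foot_end [(array([ 0.393, -0.299,  0.101]), 0.84)]
```

View pics/w9.png

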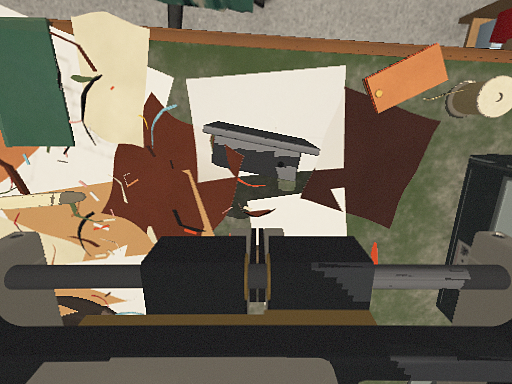

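The angle's top edge runs from about (204,124) to (320,150). Its short leg lies towards the gripper, partly in shadow.

```bash
python3 - <<'E'
from h import *
s,p=shot('wrist','w10.png'); print(s['eef_pos'],s['ee_rot'])
crop(p,'w10c.png',190,110,145,100,5)
E
```

```text
[ 0.33957975 -0.29806019  0.21756532] [-1.57069818e+00  1.32092382e-05 -1.50610435e+00]
```

View pics/w10c.png

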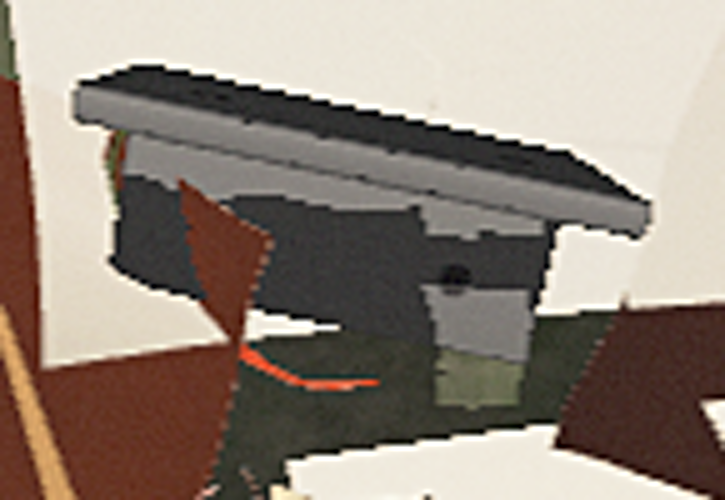

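```bash
python3 - <<'E'
from h import *
s,p=shot('wrist','w11.png')
a=lambda c:np.array(c)/5-0.4+[190,110]
X=unproj(p,a([(78,83),(650,203),(640,237),(76,117)]),.1,s); v,e=fitrect(X,.12,.008,[.39,-.3,0]); print(np.round(X,4),v,e)
u=np.array([np.cos(v[2]),np.sin(v[2])])
o=v[:2]+u*.004; print('origin',o,'yaw',v[2])
# check foot of short leg
q=[(*(o-u*.06+np.array([-u[1],u[0]])*k),.0) for k in (.06,-.06)]; print((proj(p,q,s)-[190,110])*5)
# bench edge
print(unproj(p,[(300,48),(450,60)],0,s))
# push start: TCP 0.02+ behind inner face
t=o+u*(-.008-.0095-.012); print(t); plan([*t,.078],v[2]-np.pi/2)
E
```

```text
[[ 0.4031 -0.2428  0.1   ]
 [ 0.3867 -0.3591  0.1   ]
 [ 0.3797 -0.358   0.1   ]
 [ 0.3965 -0.2424  0.1   ]] [ 0.39149738 -0.30057547 -0.1422719 ] 0.0018260373654437057
origin [ 0.39545696 -0.30114264] yaw -0.14227189848047953
[[105.68519617 272.49342075]
 [518.83234827 356.5077936 ]]
[[ 0.49812712 -0.34187073  0.        ]
 [ 0.49554788 -0.5305066   0.        ]]
[ 0.36625502 -0.29695976]
t 10.85 pos [ 0.3396 -0.2983  0.2177] rpy [-1.5704e+00 -1.0000e-04 -1.5065e+00] F [1.1 0.  0.2] w 0.0005 => shift [0.0004 0.1397 0.0267] roll 0.2065
```

The angle's corner is at (0.3955, -0.301) with yaw -0.142. I'll turn square to it, descend behind it at z≈0.078, then push along tool z.

Call:
{"method": "move_arm", "body": {
  "jaw": [1,1,1,1,1],
  "offset": [
    [0,0.05,0],
    [0,0.05,0],
    [0,0.04,0],
    [0,0,0],
    [0,0,0]
  ],
  "roll": [0.105,0.102,0,0,0]
}}

```text
t: 11.48
eef_pos: [0.3402, -0.2994, 0.079]
ee_rot: [-1.569, -0.001, -1.714]
force: [0.6, -0.4, -0.6]
width: 0.0007
```

```bash
python3 - <<'E'
from h import *
plan([.3663,-.297,.078],-.1423-np.pi/2)
s,p=shot('wrist','w12.png')
E
```

```text
t 11.47 pos [ 0.3402 -0.2994  0.079 ] rpy [-1.5694e+00 -7.0000e-04 -1.7143e+00] F [ 0.6 -0.4 -0.6] w 0.0007 => shift [-0.0061  0.001   0.0255] roll -0.0012
```

View pics/w12.png

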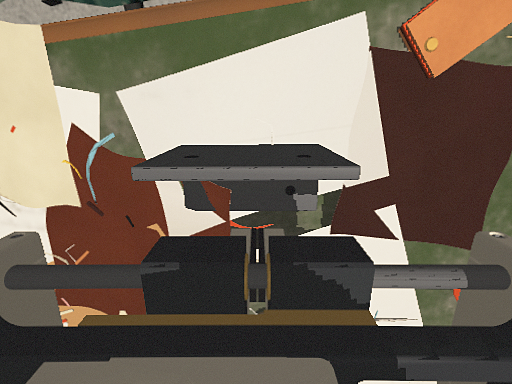

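The angle's top edge is now level in the view, at row 172. I'll approach, then push slowly.

Call:
{"method": "move_arm", "body": {
  "jaw": [1,1,1,1,1],
  "offset": [
    [-0.006,0.001,0.02],
    [0,0,0.008],
    [0,0,0.008],
    [0,0,0.008],
    [0,0,0.008]
  ],
  "roll": [0,0,0,0,0]
}}

```text
t: 12.15
eef_pos: [0.3917, -0.3008, 0.0765]
ee_rot: [-1.571, 0.0, -1.716]
force: [-0.2, 0.4, 0.4]
width: 0.0004
```

Call:
{"method": "move_arm", "body": {
  "jaw": [1,1,1],
  "offset": [
    [0,0,0.008],
    [0,0,0.008],
    [0,0,0]
  ],
  "roll": [0,0,0]
}}

```text
t: 12.52
eef_pos: [0.4078, -0.3031, 0.0765]
ee_rot: [-1.571, -0.0, -1.715]
force: [-0.4, -0.7, -0.1]
width: 0.0001
```

```bash
python3 - <<'E'
from h import *
plan([.3663,-.297,.078],-.1423-np.pi/2)
s,p=shot('wrist','w13.png')
E
```

```text
t 12.53 pos [ 0.4078 -0.3031  0.0765] rpy [-1.5707e+00 -1.0000e-04 -1.7154e+00] F [-0.4 -0.7 -0.1] w 0.0001 => shift [-0.0001 -0.0015 -0.042 ] roll -0.0023
```

View pics/w13.png

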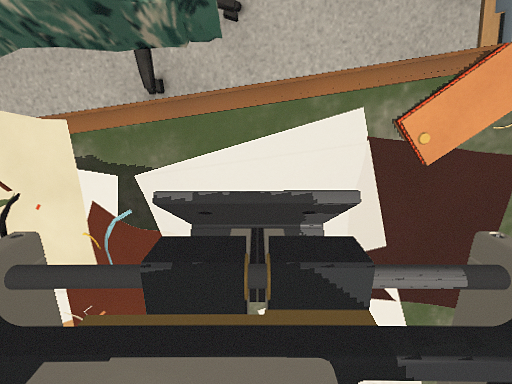

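The outer face has gone out of view behind the top edge, so the angle is tipping. I'll push on.

Call:
{"method": "move_arm", "body": {
  "jaw": [1,1,1,1,1],
  "offset": [
    [0,0,0.007],
    [0,0,0.007],
    [0,0,0.006],
    [0,0,0],
    [0,0,0]
  ],
  "roll": [0,0,0,0,0]
}}

```text
t: 13.2
eef_pos: [0.4268, -0.3058, 0.0764]
ee_rot: [-1.571, 0.0, -1.716]
force: [0.3, 0.1, -0.1]
width: 0.0003
```

```bash
python3 - <<'E'
from h import *
plan([.3663,-.297,.078],-.1423-np.pi/2)
s,p=shot('wrist','w14.png')
E
```

```text
t 13.20 pos [ 0.4268 -0.3058  0.0764] rpy [-1.5711e+00  1.0000e-04 -1.7157e+00] F [ 0.3  0.1 -0.1] w 0.0003 => shift [ 0.     -0.0015 -0.0611] roll -0.0026
```

View pics/w14.png

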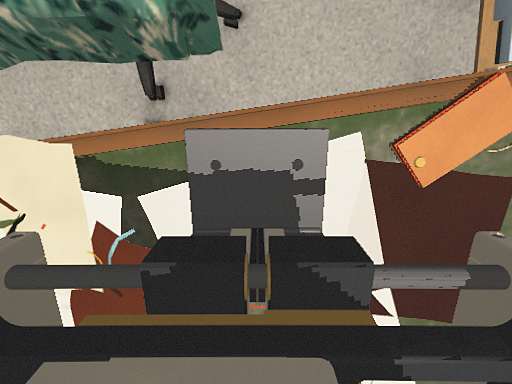

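The angle has fallen onto its long leg, with the leg's far edge at row ~130. I'll raise and open the gripper, then measure.

Call:
{"method": "move_arm", "body": {
  "jaw": [0.5,0.5,0.5,0.5,0.5],
  "offset": [
    [0,-0.05,0],
    [0,-0.05,0],
    [0,-0.03,-0.03],
    [0,0,-0.03],
    [0,0,0]
  ],
  "roll": [0,0,0,0,0]
}}

```text
t: 13.88
eef_pos: [0.366, -0.2968, 0.2073]
ee_rot: [-1.569, 0.0, -1.716]
force: [-0.4, -0.2, -0.7]
width: 0.0418
```

```bash
python3 - <<'E'
from h import *
shot('wrist','w15x.png');s,p=shot('wrist','w15.png'); plan([.3663,-.297,.078],-.1423-np.pi/2)
crop(p,'w15c.png',180,100,160,140,5)
for t in ['angle_stop','foot_end']:
    for f in (arm.recognise,arm.landmark_of): print(t,[(np.round(d['position'],3),round(d['p'],2)) for d in f(p,t)[:2]])
E
```

```text
t 13.97 pos [ 0.3676 -0.2973  0.2069] rpy [-1.5699e+00 -2.0000e-04 -1.7158e+00] F [1.5 0.3 0.3] w 0.0434 => shift [-1.000e-04  1.289e-01 -1.500e-03] roll -0.0027
angle_stop [(array([ 0.446, -0.306,  0.012]), 0.9)]
angle_stop [(array([ 0.395, -0.299,  0.006]), 0.94)]
foot_end [(array([ 0.444, -0.306,  0.008]), 0.95)]
foot_end [(array([ 0.496, -0.314, -0.002]), 0.73)]
```

View pics/w15c.png

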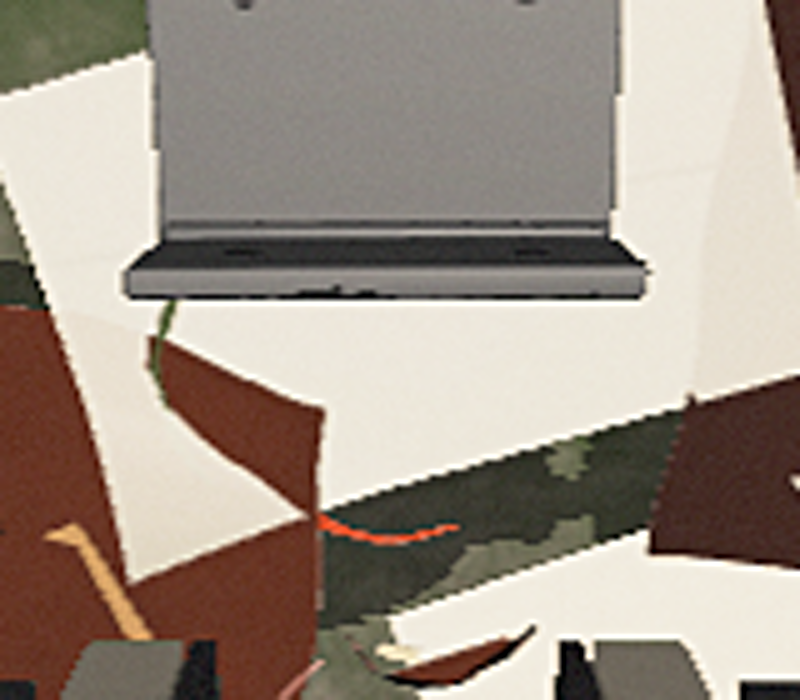

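```bash
python3 - <<'E'
from h import *
_,p=shot('wrist','w16.png'); s=arm.get_state()
a=lambda c:np.array(c)/5-0.4+[180,100]
X=unproj(p,a([(127,266),(646,266),(643,297),(127,298)]),.06,s); v,e=fitrect(X,.12,.008,[.39,-.3,0]); print(np.round(X,4),v,e)
plan([*v[:2],.022],v[2])
E
```

```text
[[ 0.4122 -0.2445  0.06  ]
 [ 0.3952 -0.3601  0.06  ]
 [ 0.3883 -0.3588  0.06  ]
 [ 0.4051 -0.243   0.06  ]] [ 0.40022448 -0.30158492 -0.14558818] 0.0016800576624036445
t 14.22 pos [ 0.368  -0.2972  0.2061] rpy [-1.5718e+00  1.0000e-04 -1.7154e+00] F [ 0.7 -0.1 -0. ] w 0.044 => shift [-0.0003  0.1841  0.0327] roll -1.5699
```

Call:
{"method": "move_arm", "body": {
  "jaw": [0.4,0.4,0.4,0.4,0.4],
  "offset": [
    [0,0,0.0325],
    [0,0,0],
    [0,0,0],
    [0,0,0],
    [0,0,0]
  ],
  "roll": [-0.174,-0.174,-0.174,-0.174,-0.174]
}}

```text
t: 14.85
eef_pos: [0.4001, -0.3019, 0.2061]
ee_rot: [-1.571, 0.001, -0.84]
force: [-0.1, -0.4, -0.4]
width: 0.0524
```

Call:
{"method": "move_arm", "body": {
  "jaw": [0.4,0.4,0.4,0.4,0.4],
  "offset": [
    [0,0,0],
    [0,0,0],
    [0,0.04,0],
    [0,0.04,0],
    [0,0,0]
  ],
  "roll": [-0.174,-0.174,-0.174,-0.174,0]
}}

```text
t: 15.48
eef_pos: [0.4011, -0.2701, 0.1197]
ee_rot: [-1.636, 0.003, -0.185]
force: [0.0, 0.5, 0.2]
width: 0.0525
```

```bash
python3 - <<'E'
from h import *
s,p=shot('wrist','w17.png');plan([.4002,-.3016,.022],-.1456); print(s['q'])
E
```

```text
t 15.53 pos [ 0.4032 -0.2711  0.1218] rpy [-1.6356e+00 -1.1000e-03 -1.8650e-01] F [ 0.5 -0.1  1.4] w 0.0525 => shift [ 0.0026  0.1016 -0.024 ] roll -0.0409
[-0.13080617  0.13318628 -0.60054005  0.08643832 -0.84523405  3.02986269]
```

View pics/w17.png

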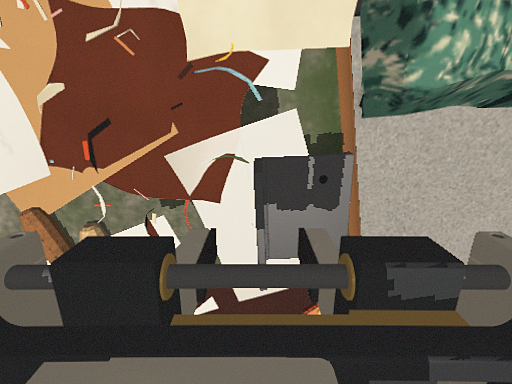

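The last joint has come up against its range, so I have to grasp from the opposite half-turn. I'll raise the tool and turn back.

Call:
{"method": "move_arm", "body": {
  "jaw": [0.4,0.4,0.4],
  "offset": [
    [0,0,0],
    [0,0,0],
    [0,0,0]
  ],
  "roll": [0.17,0.17,0]
}}

```text
t: 15.9
eef_pos: [0.4054, -0.2727, 0.1244]
ee_rot: [-1.629, -0.028, -0.528]
force: [-0.2, -0.2, -0.1]
width: 0.0525
```

```bash
python3 - <<'E'
from h import *
s=arm.get_state();plan([.4002,-.3016,.1],-3.287); print(s['q'])
E
```

```text
t 15.90 pos [ 0.4054 -0.2727  0.1244] rpy [-1.6291 -0.0284 -0.5278] F [-0.2 -0.2 -0.1] w 0.0525 => shift [ 0.0094  0.0263 -0.0261] roll 2.7592
[-0.13526478  0.12979547 -0.59137015  0.08644385 -0.84758938  2.69105897]
```

```bash
python3 - <<'E'
from h import *
s=arm.get_state(); M=R.from_euler('xyz',s['ee_rot']).as_matrix(); print(M[:,1])
t=s['q'][0]; print('arm frame radial,lateral', M[0,1]*np.cos(t)+M[1,1]*np.sin(t), -M[0,1]*np.sin(t)+M[1,1]*np.cos(t))
print('wrist behind tcp', s['eef_pos']-0.25*M[:,1], 'q0',t)
E
```

```text
[-0.0048743  -0.06465847 -0.99789555]
arm frame radial,lateral 0.0038895892372192865 -0.06472516970203734
wrist behind tcp [ 0.40659612 -0.25654525  0.37390788] q0 -0.1352647779178552
```

Call:
{"method": "move_arm", "body": {
  "jaw": [0.4,0.4,0.4,0.4,0.4],
  "offset": [
    [0,0,0],
    [0,0,0],
    [0,0,0],
    [0,0,0],
    [0,0,0]
  ],
  "roll": [0.186,0.186,0.186,0.186,0.186]
}}

```text
t: 16.52
eef_pos: [0.4048, -0.2725, 0.1241]
ee_rot: [-1.583, -0.064, -1.461]
force: [0.9, -0.1, 0.4]
width: 0.053
```

Call:
{"method": "move_arm", "body": {
  "jaw": [0.4,0.4,0.4,0.4,0.4],
  "offset": [
    [0,0,0],
    [0,0,0],
    [0,0,0],
    [0,0,0],
    [0,0,0]
  ],
  "roll": [0.186,0.186,0.186,0.186,0.186]
}}

```text
t: 17.15
eef_pos: [0.4048, -0.2725, 0.1241]
ee_rot: [-1.527, -0.048, -2.392]
force: [0.0, -0.1, -0.1]
width: 0.0526
```

Call:
{"method": "move_arm", "body": {
  "jaw": [0.4,0.4,0.4,0.4,0.4],
  "offset": [
    [0,0,0],
    [0,0,0],
    [0,0,0],
    [0,0,0],
    [0,0,0]
  ],
  "roll": [0.186,0.186,0.186,0.186,0.186]
}}

```text
t: 17.77
eef_pos: [0.4048, -0.2725, 0.1241]
ee_rot: [-1.506, 0.006, 2.962]
force: [-0.9, 0.2, -0.5]
width: 0.0525
```

Call:
{"method": "move_arm", "body": {
  "jaw": [0.4,0.4,0.4,0.4,0.4],
  "offset": [
    [0,0,0],
    [0,0,0],
    [0,0,0],
    [0,0,0],
    [0,0,0]
  ],
  "roll": [0.186,0.186,0.186,0.186,0.186]
}}

```text
t: 18.4
eef_pos: [0.4048, -0.2725, 0.1241]
ee_rot: [-1.537, 0.055, 2.033]
force: [0.8, -0.0, 0.0]
width: 0.0526
```

Call:
{"method": "move_arm", "body": {
  "jaw": [0.4,0.4,0.4,0.4,0.4],
  "offset": [
    [0,0,0],
    [0,0,0],
    [0,0,0],
    [0,0,0],
    [0,0,0]
  ],
  "roll": [0.186,0.186,0.186,0.186,0.186]
}}

```text
t: 19.02
eef_pos: [0.4048, -0.2725, 0.1241]
ee_rot: [-1.595, 0.06, 1.101]
force: [0.2, -0.6, -0.1]
width: 0.0526
```

Call:
{"method": "move_arm", "body": {
  "jaw": [0.4,0.4,0.4,0.4,0.4],
  "offset": [
    [0,0,0],
    [0,0,0],
    [0,0,0],
    [0,0,0],
    [0,0,0]
  ],
  "roll": [0.186,0.186,0.186,0.186,0.186]
}}

```text
t: 19.65
eef_pos: [0.4048, -0.2725, 0.1241]
ee_rot: [-1.633, 0.017, 0.172]
force: [0.1, 0.8, -0.5]
width: 0.0526
```

```bash
cat >> h.py <<'E'
def tilt():
    s=arm.get_state(); M=R.from_euler('xyz',s['ee_rot']).as_matrix(); print('tool y',np.round(M[:,1],4),'q',np.round(s['q'],3),'t',s['t'])
E
python3 -c "
from h import *
tilt();plan([.4002,-.3016,.1],-3.287)"
```

```text
tool y [-0.0056 -0.0645 -0.9979] q [-0.135  0.13  -0.592  0.086 -0.847 -2.891] t 19.65
t 19.65 pos [ 0.4048 -0.2725  0.1241] rpy [-1.6334  0.0166  0.1717] F [ 0.1  0.8 -0.5] w 0.0526 => shift [-0.0091  0.0259 -0.0263] roll -2.8245
```

Call:
{"method": "move_arm", "body": {
  "jaw": [0.4,0.4,0.4],
  "offset": [
    [0,0,0],
    [0,0,0],
    [0,0,0]
  ],
  "roll": [0.186,0.06,0]
}}

```text
t: 20.02
eef_pos: [0.402, -0.2874, 0.1249]
ee_rot: [-1.604, -0.001, -0.053]
force: [0.4, 0.7, -0.4]
width: 0.0529
```

```bash
python3 -c "
from h import *
tilt();plan([.4002,-.3016,.1],-3.287)"
```

```text
tool y [-0.0011 -0.0334 -0.9994] q [-0.195  0.146 -0.552  0.043 -0.869 -3.028] t 20.025
t 20.02 pos [ 0.402  -0.2874  0.1249] rpy [-1.6043e+00 -7.0000e-04 -5.3300e-02] F [ 0.4  0.7 -0.4] w 0.0529 => shift [-0.001   0.0253 -0.0134] roll -3.0494
```

The tilt has halved. I'll repeat the move.

Call:
{"method": "move_arm", "body": {
  "jaw": [0.4,0.4,0.4],
  "offset": [
    [0,0,0],
    [0,0,0],
    [0,0,0]
  ],
  "roll": [0.1,0,0]
}}

```text
t: 20.4
eef_pos: [0.398, -0.3001, 0.1245]
ee_rot: [-1.575, -0.006, -0.133]
force: [0.0, 1.1, 0.1]
width: 0.0526
```

```bash
python3 -c "
from h import *
tilt();plan([.4002,-.3016,.1],-3.287)"
```

```text
tool y [ 0.0052 -0.0051 -1.    ] q [-0.248  0.16  -0.519  0.005 -0.886 -3.029] t 20.4
t 20.40 pos [ 0.398  -0.3001  0.1245] rpy [-1.5752 -0.0058 -0.1328] F [0.  1.1 0.1] w 0.0526 => shift [ 0.0023  0.0245 -0.0011] roll -3.129
```

The tilt is gone. Now I'll turn half a turn back, which gives the same grasp in mid-range.

Call:
{"method": "move_arm", "body": {
  "jaw": [0.4,0.4,0.4,0.4,0.4],
  "offset": [
    [0,0,0],
    [0,0,0],
    [0,0,0],
    [0,0,0],
    [0,0,0]
  ],
  "roll": [-0.184,-0.184,-0.184,-0.184,-0.184]
}}

```text
t: 21.02
eef_pos: [0.3982, -0.2996, 0.1245]
ee_rot: [-1.578, -0.0, 0.794]
force: [-1.1, -0.3, 0.9]
width: 0.0526
```

Call:
{"method": "move_arm", "body": {
  "jaw": [0.4,0.4,0.4,0.4,0.4],
  "offset": [
    [0,0,0],
    [0,0,0],
    [0,0,0],
    [0,0,0],
    [0,0,0]
  ],
  "roll": [-0.184,-0.184,-0.184,-0.184,-0.184]
}}

```text
t: 21.65
eef_pos: [0.3982, -0.2996, 0.1246]
ee_rot: [-1.575, 0.006, 1.714]
force: [0.1, -0.1, -0.5]
width: 0.0525
```

Call:
{"method": "move_arm", "body": {
  "jaw": [0.4,0.4,0.4,0.4,0.4],
  "offset": [
    [0,0,0],
    [0,0,0],
    [0,0,0],
    [0,0,0],
    [0,0,0]
  ],
  "roll": [-0.184,-0.184,-0.184,-0.184,-0.184]
}}

```text
t: 22.28
eef_pos: [0.3982, -0.2996, 0.1245]
ee_rot: [-1.569, 0.007, 2.634]
force: [-0.5, 0.2, -0.1]
width: 0.0528
```

Call:
{"method": "move_arm", "body": {
  "jaw": [0.4,0.4,0.4,0.4],
  "offset": [
    [0,0,0],
    [0,0,0],
    [0,0,0],
    [0,0,0]
  ],
  "roll": [-0.184,-0.184,0,0]
}}

```text
t: 22.78
eef_pos: [0.3981, -0.2998, 0.1245]
ee_rot: [-1.567, 0.006, 2.991]
force: [-0.3, 0.3, -0.5]
width: 0.0525
```

```bash
python3 - <<'E'
from h import *
tilt();plan([.4002,-.3016,.022],-3.287); shot('wrist','w18.png')
E
```

```text
tool y [ 0.0054 -0.0048 -1.    ] q [-0.248  0.159 -0.519  0.004 -0.886  0.094] t 22.775
t 22.77 pos [ 0.3981 -0.2998  0.1245] rpy [-1.5668  0.0061  2.9909] F [-0.3  0.3 -0.5] w 0.0525 => shift [-0.0017  0.1025  0.0011] roll -0.0053
```

View pics/w18.png

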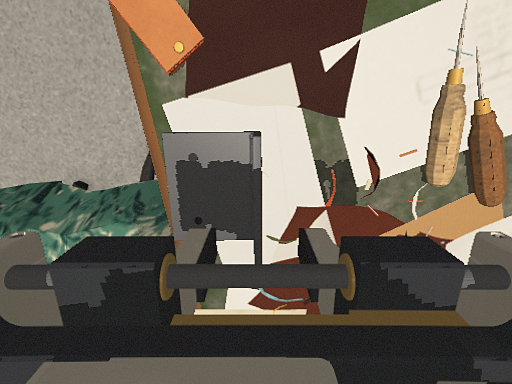

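The short leg is at column ~256, midway between the fingers. I'll descend and grip it.

Call:
{"method": "move_arm", "body": {
  "jaw": [0.4,0.4,0.4,0.4,0.4],
  "offset": [
    [-0.002,0.04,0.001],
    [0,0.04,0],
    [0,0.02,0],
    [0,0,0],
    [0,0,0]
  ],
  "roll": [-0.005,0,0,0,0],
  "grip_force": 30
}}

```text
t: 23.45
eef_pos: [0.4011, -0.3021, 0.0253]
ee_rot: [-1.567, 0.007, 2.998]
force: [-0.5, -0.0, 0.9]
width: 0.0528
```

Call:
{"method": "move_arm", "body": {
  "jaw": [1,1,1,1,1],
  "offset": [
    [0,0,0],
    [0,0,0],
    [0,0,0],
    [0,0,0],
    [0,0,0]
  ],
  "roll": [0,0,0,0,0]
}}

```text
t: 24.08
eef_pos: [0.3998, -0.3017, 0.0245]
ee_rot: [-1.567, 0.005, 2.999]
force: [-4.0, 0.1, 2.1]
width: 0.0084
```

Call:
{"method": "move_arm", "body": {
  "jaw": [1,1,1,1],
  "offset": [
    [0,0,0],
    [0,0,0],
    [0,0,0],
    [0,0,0]
  ],
  "roll": [0,0,0,0]
}}

```text
t: 24.58
eef_pos: [0.3998, -0.3017, 0.0245]
ee_rot: [-1.567, 0.005, 2.999]
force: [-2.8, 0.2, 5.3]
width: 0.0079
```

```bash
python3 - <<'E'
from h import *
tilt();plan([.4002,-.3016,.022],-3.287)
E
```

```text
tool y [ 0.0042 -0.0044 -1.    ] q [-0.251  0.305 -0.621  0.005 -0.639  0.104] t 24.575
t 24.57 pos [ 0.3998 -0.3017  0.0245] rpy [-1.5671  0.0048  2.9989] F [-2.8  0.2  5.3] w 0.0079 => shift [-0.0004  0.0025 -0.0002] roll 0.0027
```

Call:
{"method": "move_arm", "body": {
  "jaw": [1,1,1,1,1],
  "offset": [
    [0,0,0],
    [0,-0.02,0],
    [0,-0.03,0],
    [0,-0.02,0],
    [0,0,0]
  ],
  "roll": [0,0,0,0,0],
  "grip_force": 45
}}

```text
t: 25.2
eef_pos: [0.4014, -0.3018, 0.0955]
ee_rot: [-1.567, 0.01, 2.999]
force: [0.6, 0.5, -4.0]
width: 0.0079
```

```bash
python3 - <<'E'
from h import *
tilt();plan([.4002,-.3016,.022],-3.287); shot('wrist','w19.png')
E
```

```text
tool y [ 0.009  -0.0056 -0.9999] q [-0.25   0.2   -0.548  0.004 -0.812  0.105] t 25.2
t 25.20 pos [ 0.4014 -0.3018  0.0955] rpy [-1.5666  0.0097  2.999 ] F [ 0.6  0.5 -4. ] w 0.0079 => shift [ 0.002   0.0735 -0.0003] roll 0.0028
```

View pics/w19.png

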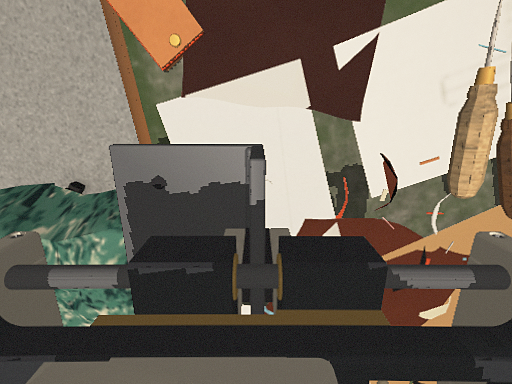

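The angle is lifted and level. I'll turn it, then carry it.

Call:
{"method": "move_arm", "body": {
  "jaw": [1,1,1,1,1],
  "offset": [
    [0,0,0],
    [0,0,0],
    [0,0,0],
    [0,0,0],
    [0,0,0]
  ],
  "roll": [0.15,0.15,0.15,0.15,0.15]
}}

```text
t: 25.88
eef_pos: [0.3994, -0.3011, 0.0928]
ee_rot: [-1.571, 0.005, 2.244]
force: [-0.1, -0.7, -3.6]
width: 0.0076
```

Call:
{"method": "move_arm", "body": {
  "jaw": [1,1,1,1,1],
  "offset": [
    [0,0,0],
    [0,0,0],
    [0,0,0],
    [0,0,0],
    [0,0,0]
  ],
  "roll": [0.15,0.15,0.15,0.15,0.014]
}}

```text
t: 26.5
eef_pos: [0.3994, -0.3012, 0.0931]
ee_rot: [-1.574, 0.004, 1.635]
force: [0.2, 0.8, -3.7]
width: 0.008
```

```bash
python3 - <<'E'
from h import *
tilt();plan([.4328,-.0552,.03],1.6346)
E
```

```text
tool y [ 0.0036 -0.0038 -1.    ] q [-0.25   0.203 -0.551  0.004 -0.812 -1.259] t 26.5
t 26.50 pos [ 0.3994 -0.3012  0.0931] rpy [-1.5741  0.004   1.6349] F [ 0.2  0.8 -3.7] w 0.008 => shift [ 0.2436  0.0623 -0.0488] roll 0.0003
```

Call:
{"method": "move_arm", "body": {
  "jaw": [1,1,1,1,1],
  "offset": [
    [0.03,0,-0.006],
    [0.048,0,-0.01],
    [0.048,0,-0.01],
    [0.048,0,-0.01],
    [0.045,0,-0.008]
  ],
  "roll": [0,0,0,0,0]
}}

```text
t: 27.12
eef_pos: [0.43, -0.0785, 0.0931]
ee_rot: [-1.576, 0.005, 1.639]
force: [0.8, 0.3, -2.6]
width: 0.0075
```

Call:
{"method": "move_arm", "body": {
  "jaw": [1,1,1,1],
  "offset": [
    [0.0245,0,-0.005],
    [0,0.03,0],
    [0,0.02,0],
    [0,0,0]
  ],
  "roll": [0,0,0,0]
}}

```text
t: 27.62
eef_pos: [0.4323, -0.0559, 0.042]
ee_rot: [-1.572, 0.006, 1.637]
force: [-0.1, -0.1, -2.8]
width: 0.0077
```

```bash
python3 - <<'E'
from h import *
s,p=shot('wrist','w20.png');tilt();plan([.4328,-.0552,.0245],1.6346); crop(p,'w20c.png',130,90,240,180,3.3)
E
```

```text
tool y [ 0.0035 -0.0054 -1.    ] q [ 0.333  0.184 -0.741  0.01  -0.644 -1.846] t 27.675
t 27.68 pos [ 0.4332 -0.0558  0.043 ] rpy [-1.5739  0.0057  1.637 ] F [ 0.   0.4 -3.1] w 0.0078 => shift [0.0007 0.0185 0.0004] roll 0.0024
```

View pics/w20.png

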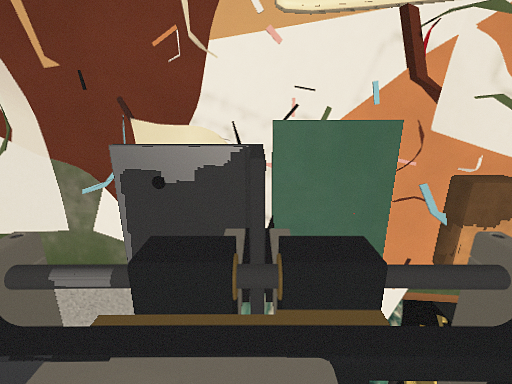

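The leg (columns 247–265) lines up with the plate edge at column ~273 and a gap shows between them. I'll lower it to the bench.

Call:
{"method": "move_arm", "body": {
  "jaw": [1,1,1,1,1],
  "offset": [
    [0,0.01,0],
    [0,0.004,0],
    [0,0.002,0],
    [0,0.001,0],
    [0,0,0]
  ],
  "roll": [0,0,0,0,0]
}}

```text
t: 28.3
eef_pos: [0.4339, -0.0557, 0.0267]
ee_rot: [-1.576, 0.005, 1.635]
force: [-1.6, -0.3, -4.4]
width: 0.0077
```

```bash
python3 - <<'E'
from h import *
s,p=shot('wrist','w21.png');tilt();plan([.4328,-.0552,.0245],1.6346); crop(p,'w21c.png',200,90,220,160,3.6)
E
```

```text
tool y [ 0.0058 -0.0046 -1.    ] q [ 0.332  0.214 -0.759  0.011 -0.594 -1.848] t 28.35
t 28.35 pos [ 0.4339 -0.0557  0.0267] rpy [-1.5763  0.005   1.635 ] F [-0.1  0.4 -3.8] w 0.008 => shift [0.0006 0.0022 0.0011] roll 0.0004
```

View pics/w21c.png

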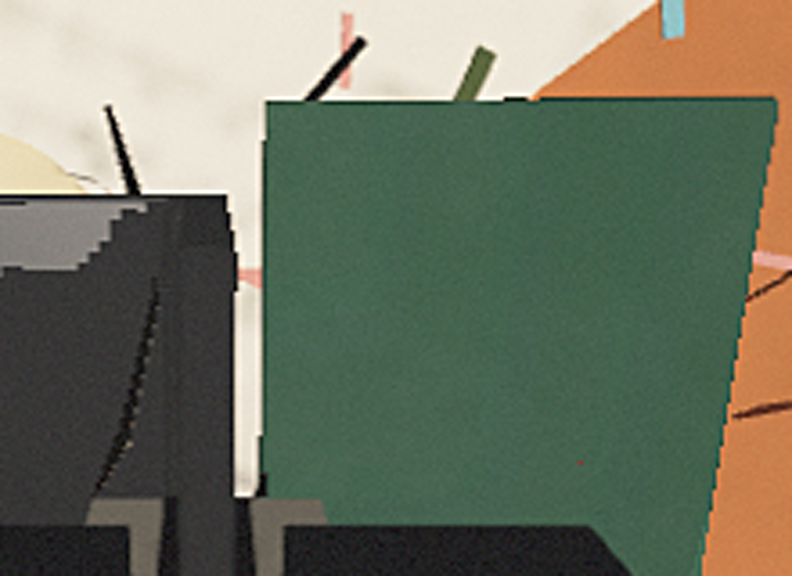

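```bash
python3 - <<'E'
from h import *
s,p=shot('wrist','w22.png')
a=lambda c:np.array(c)/3.6-0.4+[200,90]
b=unproj(p,a([(226,197)]),0.0015,s); t=unproj(p,a([(237,247),(235,490)]),0.0615,s); e=unproj(p,a([(266,101),(264,197),(263,430)]),.008,s)
print(b,t,e)
n=np.array([-.064,.998]); print(b[:,:2]@n,t[:,:2]@n,e[:,:2]@n)
E
```

```text
[[ 0.37560912 -0.05602251  0.0015    ]] [[ 0.37436274 -0.05552378  0.0615    ]
 [ 0.40793185 -0.05337302  0.0615    ]] [[ 0.35784693 -0.05034818  0.008     ]
 [ 0.37437392 -0.04935624  0.008     ]
 [ 0.41893546 -0.04594643  0.008     ]]
[-0.07994945] [-0.07937195 -0.07937392] [-0.07314969 -0.07321746 -0.0726664 ]
```

Call:
{"method": "move_arm", "body": {
  "jaw": [1,1,1,1,1],
  "offset": [
    [0.004,0,0.0015],
    [0,0,0],
    [0,0.001,0],
    [0,0.001,0],
    [0,0,0]
  ],
  "roll": [0,0,0,0,0]
}}

```text
t: 29.02
eef_pos: [0.4322, -0.0518, 0.0248]
ee_rot: [-1.576, 0.005, 1.635]
force: [-0.6, 0.7, 3.1]
width: 0.0081
```

```bash
python3 - <<'E'
from h import *
s,p=shot('wrist','w23.png');tilt();plan([.4325,-.0520,.0245],1.6346); crop(p,'w23c.png',200,90,220,160,3.6)
E
```

```text
tool y [ 0.0057 -0.0047 -1.    ] q [ 0.343  0.215 -0.765  0.011 -0.587 -1.859] t 29.075
t 29.07 pos [ 0.4322 -0.0518  0.0248] rpy [-1.5762  0.0051  1.635 ] F [-0.6  0.6  2.7] w 0.0077 => shift [-0.0002  0.0003 -0.0002] roll 0.0004
```

View pics/w23c.png

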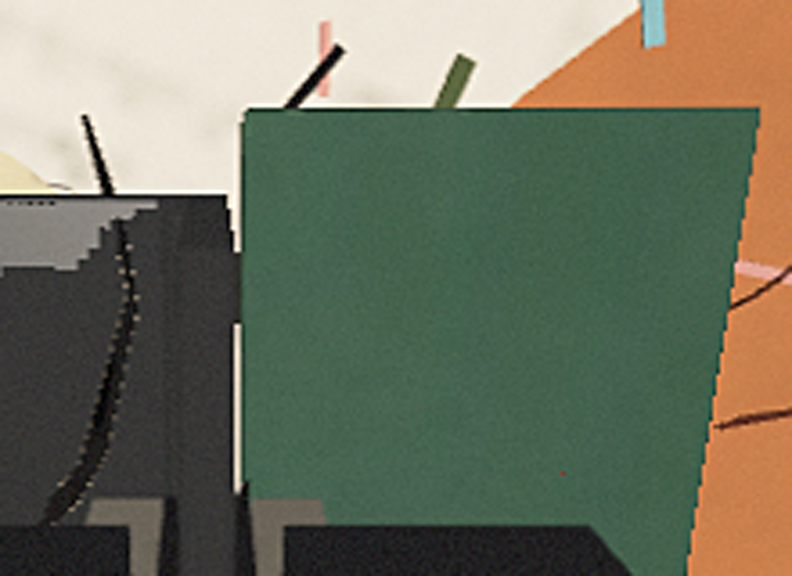

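The angle is in contact with the bench and a thin, even gap of about 2–3 mm shows along the plate edge. I'll release it and retreat.

Call:
{"method": "move_arm", "body": {
  "jaw": [0.6,0.6,0.6,0.6,0.6],
  "offset": [
    [0,0,0],
    [0,0,0],
    [0,0,0],
    [0,0,0],
    [0,-0.02,0]
  ],
  "roll": [0,0,0,0,0]
}}

```text
t: 29.7
eef_pos: [0.4308, -0.0521, 0.0437]
ee_rot: [-1.573, 0.006, 1.635]
force: [-0.0, 0.0, 0.4]
width: 0.0352
```

Call:
{"method": "move_arm", "body": {
  "jaw": [0.6,0.6,0.6,0.6,0.6],
  "offset": [
    [0,-0.05,0],
    [0,-0.05,0],
    [0,-0.06,0],
    [0,-0.04,0],
    [0,0,0]
  ],
  "roll": [0,0,0,0,0]
}}

```text
t: 30.32
eef_pos: [0.4325, -0.0504, 0.2478]
ee_rot: [-1.583, 0.004, 1.635]
force: [0.4, -0.3, -0.0]
width: 0.0347
```

```bash
python3 - <<'E'
from h import *
shot('wrist','w24x.png');s,p=shot('wrist','w24.png');tilt()
E
```

```text
tool y [ 0.0058 -0.0041 -1.    ] q [ 0.347 -0.071 -0.464  0.006 -1.174 -1.856] t 30.425
```

View pics/w24.png

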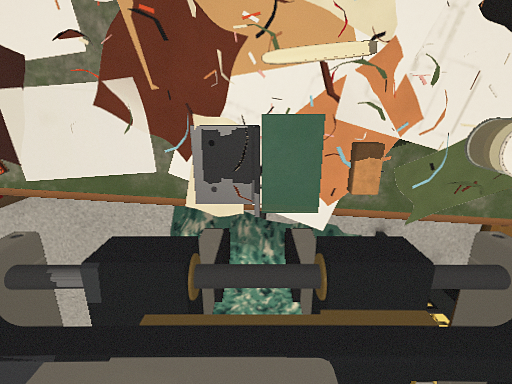

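The angle lies flat on the left of the plate, with its short leg at columns 252–260 and the plate from column 262. The block on the right is undisturbed. I'll measure closely.

```bash
python3 - <<'E'
from h import *
p={'pixels':cv2.imread('pics/w24.png')}
crop(p,'w24c.png',185,100,145,125,5.3)
E
```

```text
(no output)
```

View pics/w24c.png

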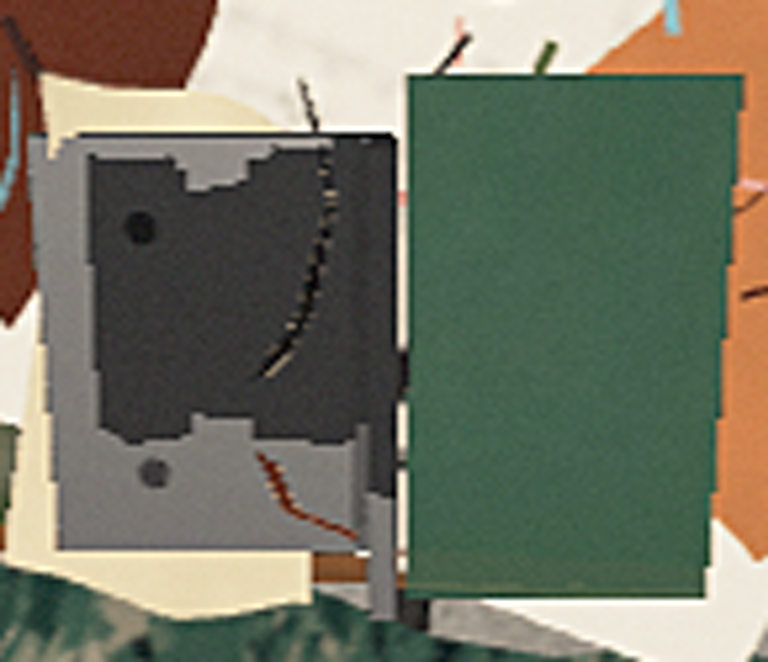

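```bash
python3 - <<'E'
from h import *
s,p=shot('wrist','w25.png')
a=lambda c:np.array(c)/5.3-0.4+[185,100]
u=np.array([np.cos(.064),np.sin(.064)]); n=np.array([-u[1],u[0]])
f=lambda c,z:np.round(np.c_[unproj(p,a(c),z,s)[:,:2]@u,unproj(p,a(c),z,s)[:,:2]@n],4)
print('plate',f([(408,74),(744,74),(704,598),(408,596)],.008))
print('legtop',f([(397,617),(397,150)],.06))
print('near bottom',f([(397,133),(80,133)],0)); print('longleg top',f([(30,137),(58,550),(350,550)],.008))
X=unproj(p,a([(408,74),(744,74),(704,598),(408,596)]),.008,s)[[3-1,3,0,1]]
print(fitrect(X,.09,.15,[.43,0,0]))
_,q=shot('top','t2.png'); crop(q,'t2c.png',165,165,240,70,3.3)
for k,im in (('w',p),('t',q)):
  for t in ['angle_stop','foot_end','glue_jar','sanding_block','swatches','black_spool']:
    print(k,t,[(np.round(d['position'],3),round(d['p'],2)) for d in arm.landmark_of(im,t)[:1]])
E
```

```text
plate [[ 0.3521 -0.0729]
 [ 0.3523  0.0155]
 [ 0.5002  0.0149]
 [ 0.4996 -0.0724]]
legtop [[ 0.485  -0.0759]
 [ 0.3681 -0.076 ]]
near bottom [[ 0.3676 -0.0758]
 [ 0.3675 -0.1621]]
longleg top [[ 0.3681 -0.1739]
 [ 0.4852 -0.1748]
 [ 0.4852 -0.0894]]
(array([ 0.42702849, -0.00142128,  0.06258533]), np.float64(0.001473052409008635))
w angle_stop [(array([ 0.432, -0.049,  0.005]), 0.83)]
w foot_end [(array([ 0.44 , -0.146,  0.003]), 0.83)]
w glue_jar [(array([ 0.381,  0.281, -0.002]), 0.81)]
w sanding_block [(array([ 0.421,  0.105, -0.   ]), 0.73)]
w swatches []
w black_spool []
t angle_stop [(array([ 0.435, -0.044,  0.   ]), 0.79)]
t foot_end [(array([ 0.441, -0.148, -0.004]), 0.68)]
t glue_jar [(array([0.376, 0.286, 0.002]), 0.47)]
t sanding_block [(array([0.426, 0.106, 0.001]), 0.62)]
t swatches [(array([ 0.465, -0.476,  0.002]), 0.69)]
t black_spool [(array([0.456, 0.472, 0.003]), 0.67)]
```

View pics/t2c.png

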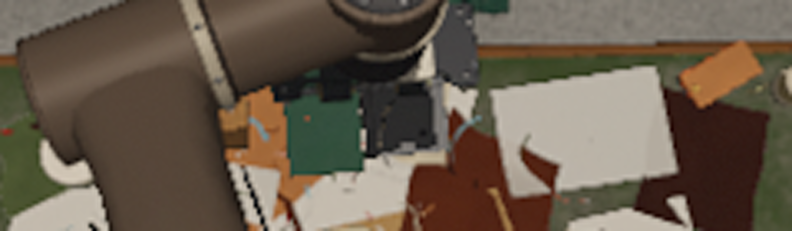

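The fence measures a gap of about 3 mm, centred within 1 mm and parallel to the edge. The jar and bystanders are unmoved. Handing in.

```bash
python3 -c "
from h import *
print(arm.job_done(), arm.get_state()['t'])"
```

```text
the job is handed in; nothing more can be done
the job is handed in; nothing more can be done
```

The job is handed in at about 31 s on the robot's clock, with the gripper raised clear and touching nothing.

- **Sanding block:** I moved it off the plate first and laid it flat between the plate and the jar. It measures about 40 mm clear of the plate, 1.7 mm off level with its middle, and skewed by about 0.3°.
- **Metal angle:** I pushed it over onto its long leg, then gripped, turned and set it on the plate's other side. The upright leg is about 3 mm from the long edge, parallel to it and centred within about 1 mm. The long leg is flat and points away from the plate.
- **Jar and other things:** in the last pictures the jar, swatches and spool were where they started, within the networks' accuracy.

**One hitch:** on my first approach to the tipped angle, the last joint reached its range limit (it read 3.0299 against 3.03) and the tool tilted by about 4°. I undid the tilt in free air and gripped the angle a half turn round instead.

**Measurement accuracy:** the plate came out 2–3 mm different between wrist views, so I compared the parts with the plate within single pictures. The networks' looser readings also differ by a few millimetres: one top-view reading put the angle's corner right at the plate edge, while the wrist picture shows a thin gap.

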